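# Deburr the mouth of the metal tube

### The arm

A 7-joint arm with a two-finger parallel gripper is mounted at the origin on the work surface. World frame = base frame: x ahead of the robot, y to its left, z up, the work surface at z = 0. Lengths are in m, angles in rad, forces in N, time in s.
With the tool pointing down it reaches from about 0.425 to 0.875 m from the base axis. Payload 4.7 kg.
Tool frame: the origin (TCP) lies midway between the tips of the shut fingers; the grasp point (between the pads) lies 19 mm behind it (arm.tcp_to_grasp is the z of the grasp point in the tool frame, in m); z points along the fingers, x is the direction in which the jaws open and shut, and the axes are right-handed (so a half turn about z gives the same grasp; the last joint's range is limited). The gripper opens to 87 mm and grips with 3 to 60 N. Pads are 19 mm wide; open, the fingers measure 117 mm over their backs; the gripper's body (75 mm by 190 mm) begins 51 mm behind the grasp point.
Start: joints at [-1.224, 0.321, -0.07, 1.45, 0.023, 1.371, -0.057], TCP at [0.212, 0.614, 0.223] pointing down, gripper open.
Joint ranges: [-2.86, 2.86], [-0.3, 2.09], [-1.38, 1.24], [0.06, 2.45], [-1.56, 4.7], [0.09, 2.05], [-2.69, 2.69]. Speed limits (rad/s): [2.57, 2.57, 3.14, 3.14, 3.14, 3.14, 3.14].

### API

Orientations are given as a 3x3 rotation matrix whose columns are the frame's x, y, z axes.
In Python, from rig import arm, capture, get_calibration, ticket, find_in gives the robot as it stands.
- The arm moves only by the shell command python3 -m crank 'ROWS' [FORCE]. ROWS is JSON, a list of rows, each a list of 3 entries, a list of its own where there are three numbers: the opening, from -1 (shut) to 1 (fully open), then the shift along the tool's x, y, z in mm, then the turn, a rotation vector about the tool's x, y, z in degrees. A call has 1 to 20 rows; each row is the pose to reach, as a shift and turn from the pose measured when the call began, along the tool's axes at that moment; what a row does not reach only later rows make up. A row lasts 1/10 s, in which the tool goes at most 50 mm and 8.59 degrees, less where a joint would pass 70% of its speed; a pose out of reach is approached as far as the arm can. A call with a gripper value outside its range is refused whole. The fingers move at their own pace and stop on an object; FORCE is the grip in N (left out, the last holds). Time passes only in rows, so rows that repeat a pose let the fingers close. It gives the time, the measured TCP pose, the force and the opening at its end, in the units of the state.
- arm.sense(): the state, without advancing time (a new reading comes with each control period).
- capture(name): name is "scene" or "top" or "wrist"; returns the picture (400x640x3 uint8, red, green, blue); there is no depth.
- get_calibration(name): a dict with "K" (3x3 intrinsics, pixels), "rvec" (rotation vector, rad) and "tvec" (3), from world to camera coordinates, as OpenCV has them. Camera axes: x right, y down, z forward; pixel columns grow to the right and rows downward; lengths in m; the calibration is good to about 2 mm. A picture is of the moment at which its call begins: read the wrist's pose just before it. get_calibration takes no time and is no camera call; for the wrist camera it gives the pose at the moment of the call.
- ticket.finish_job(): hands the job in, once; it reports no verdict.
Trained networks look in the newest picture that a camera, given by its name, has taken for a name from the list of things; names that differ only in an ending like _2 or _b are one class to them, and where a whole thing is asked for, a point or a joint stands for the part that bears it (a point fixed in the world has none). Each returns a list of dicts, best first, with "confidence" (0 to 1); they miss things now and then, are a little off and sometimes report something else, mostly with a low value. They report only what shows in the picture. A call takes as long as a camera call.
- find_in(camera, name): "location" ([x, y, z] in m, in world coordinates, good to about 4 mm: the middle of the surface that is visible of it).
The state is a dict: "clock": time; "joints": joint angles; "qd": joint speeds; "joint_torque": joint torques, N m; "tool_pos": TCP position; "orientation": TCP orientation; "ft_force": force on the tool from outside, world axes, zero at the start; "moment": the same for the moment, N m; "gripper_width": finger opening in m.
Only numpy, scipy, OpenCV 4.12 (cv2) and the standard library are available. Lean on these libraries where they do the work, as an engineer would, in place of code of your own. Each camera call takes 0.05 s, during which the arm holds its last target.

### The job

Take the orange-handled deburring tool out of its grey cup and, holding it upright, rest its cone-shaped blade head in the inner edge of the marked bare-metal tube at the red mark; keeping it lightly pressed against that edge, run it one full circle clockwise as seen from above, back to the red mark, lifting it off only there. Then stand the tool back upright in its cup and let go. Do not touch the blue plastic tube.

Things in the scene. Friction and masses are not known exactly. Their poses are not given: they have to be found in the camera images.
- deburrer_handle (a point): Centre of the tool's handle: upright orange square bar, 34 x 34 mm, 86 mm tall; z up, x and y square to its faces. Below it a black guard disc, 72 mm across: its underside is 50 mm below this point and rests on the cup's rim. The blade tip is 102 mm below this point. Loose, about 0.26 kg; grip firmly (about 40 N), the handle is solid.
- blade_head: The tool's steel cone: flat tip 6 mm across, 36 mm across 8.7 mm higher, then a 4 mm straight band. Origin at the tip's centre, z up. It is sprung and gives up the tool by at most 14 mm (2.2 N at first, 4.4 N at the stop). With its axis 29 mm from the tube's axis it sits half-way up its flank on the hole's edge, tip 5 mm under the rim; 4 mm more or less is fine with the spring pushed in 5 to 8 mm.
- metal_tube: The tube to deburr: bare aluminium, upright, 92 mm outside, hole 80 mm across, rim 90 mm above the table, fixed in a dark round clamp 112 mm across. A red stripe 16 mm wide over its rim and down its outside is the red mark. Origin on its axis at table height, z up, x points from the axis to the red mark.
- tool_cup: The tool's grey plastic cup: fixed upright sleeve, 72 mm outside, 54 mm inside, 75 mm tall, open at the top. Origin on its axis at table height. The tool hangs in it with the guard on the rim.
- blue_tube: A bystander: blue plastic tube of the same size and in the same kind of clamp as the metal tube, without a red mark. Origin on its axis at table height. It and the metal tube may stand in either place.

How it is judged:
On the way, in this order (a step that is already met when the one before it is completed fails the run):
1. blade cone resting in the tube's hole edge, pressed on it: at the red mark (contact force between blade_head and metal_tube above 0.4 N and z of blade_head in the frame of metal_tube between 0.074 and 0.0895 m and horizontal distance between blade_head and metal_tube below 0.04 m and x of blade_head in the frame of metal_tube above 0.011 m and y of blade_head in the frame of metal_tube between -0.011 and 0.011 m), for 0.1 s.
2. blade cone resting in the tube's hole edge, pressed on it: an eighth of the way round, clockwise (contact force between blade_head and metal_tube above 0.4 N and z of blade_head in the frame of metal_tube between 0.074 and 0.0895 m and horizontal distance between blade_head and metal_tube below 0.04 m and x of blade_head in the frame of metal_tube above 0.011 m and y of blade_head in the frame of metal_tube below -0.011 m), for 0.1 s.
3. blade cone resting in the tube's hole edge, pressed on it: a quarter (contact force between blade_head and metal_tube above 0.4 N and z of blade_head in the frame of metal_tube between 0.074 and 0.0895 m and horizontal distance between blade_head and metal_tube below 0.04 m and x of blade_head in the frame of metal_tube between -0.011 and 0.011 m and y of blade_head in the frame of metal_tube below -0.011 m), for 0.1 s.
4. blade cone resting in the tube's hole edge, pressed on it: three eighths (contact force between blade_head and metal_tube above 0.4 N and z of blade_head in the frame of metal_tube between 0.074 and 0.0895 m and horizontal distance between blade_head and metal_tube below 0.04 m and x of blade_head in the frame of metal_tube below -0.011 m and y of blade_head in the frame of metal_tube below -0.011 m), for 0.1 s.
5. blade cone resting in the tube's hole edge, pressed on it: half-way, opposite the mark (contact force between blade_head and metal_tube above 0.4 N and z of blade_head in the frame of metal_tube between 0.074 and 0.0895 m and horizontal distance between blade_head and metal_tube below 0.04 m and x of blade_head in the frame of metal_tube below -0.011 m and y of blade_head in the frame of metal_tube between -0.011 and 0.011 m), for 0.1 s.
6. blade cone resting in the tube's hole edge, pressed on it: five eighths (contact force between blade_head and metal_tube above 0.4 N and z of blade_head in the frame of metal_tube between 0.074 and 0.0895 m and horizontal distance between blade_head and metal_tube below 0.04 m and x of blade_head in the frame of metal_tube below -0.011 m and y of blade_head in the frame of metal_tube above 0.011 m), for 0.1 s.
7. blade cone resting in the tube's hole edge, pressed on it: three quarters (contact force between blade_head and metal_tube above 0.4 N and z of blade_head in the frame of metal_tube between 0.074 and 0.0895 m and horizontal distance between blade_head and metal_tube below 0.04 m and x of blade_head in the frame of metal_tube between -0.011 and 0.011 m and y of blade_head in the frame of metal_tube above 0.011 m), for 0.1 s.
8. blade cone resting in the tube's hole edge, pressed on it: seven eighths (contact force between blade_head and metal_tube above 0.4 N and z of blade_head in the frame of metal_tube between 0.074 and 0.0895 m and horizontal distance between blade_head and metal_tube below 0.04 m and x of blade_head in the frame of metal_tube above 0.011 m and y of blade_head in the frame of metal_tube above 0.011 m), for 0.1 s.
9. blade cone resting in the tube's hole edge, pressed on it: back at the red mark: full circle (all of step 1), for 0.1 s.
At the end, for the whole second after the job is handed in: After the full circle the tool stands upright (within 10 degrees) and still in its cup, its axis within 18 mm of the cup's, the guard down on the rim (height within 6 to 8 mm), released (horizontal distance between deburrer_handle and tool_cup below 0.018 m and z of deburrer_handle in the frame of tool_cup between 0.117 and 0.131 m and angle between deburrer_handle's own z axis and vertical below 0.17 rad and linear speed of blade_head below 0.02 m/s); the robot touches nothing.
It fails at once if the blade is lifted off the tube's edge, or set down on it, elsewhere than at the red mark (horizontal distance between blade_head and metal_tube between 0.017 and 0.042 m and z of blade_head in the frame of metal_tube between 0.093 and 0.102 m and not (x of blade_head in the frame of metal_tube above 0 m and y of blade_head in the frame of metal_tube between -0.022 and 0.022 m)).
It fails at once if the blue tube is touched with more than 1 N (contact force between blue_tube and anything else above 1 N).
It fails at once if the blade is rammed into the tube with over 25 N (contact force between blade_head and metal_tube above 25 N).
It fails at once if the tool is tipped by more than 35 degrees (angle between deburrer_handle's own z axis and vertical above 0.61 rad).
It also fails if it takes over 64 s, if anything falls off the work surface, if the arm or the gripper's body presses on something with over 40 N, if the wrist force passes 120 N, or if a joint passes its speed limit or range.

## Working session

There is one attempt and no reset: what is moved stays moved. The work goes in short steps, Python scripts to look and compute and a shell command to move; the robot and the scene stay as the last step left them, time stands still between calls to the robot, and variables do not carry over. Pictures are saved under pics/ and viewed, and the job is handed in when it is done.

```bash
mkdir -p pics; ls; python3 - <<'E'
from rig import arm, capture, get_calibration, ticket, find_in
import cv2,numpy as np
np.set_printoptions(precision=4,suppress=True)
s=arm.sense()
for k,v in s.items(): print(k,np.array(v))
print(arm.tcp_to_grasp)
for c in ["scene","top","wrist"]:
    im=capture(c); cv2.imwrite(f"pics/{c}0.png",im[:,:,::-1])
    g=get_calibration(c); print(c,g)
    for n in ["deburrer_handle","blade_head","metal_tube","tool_cup","blue_tube"]:
        print(n,[(np.round(d["location"],4).tolist(),round(d["confidence"],2)) for d in find_in(c,n)][:3])
E
```

```text
pics
clock 0.0
joints [-1.2239  0.3218 -0.0701  1.4517  0.0226  1.3708 -0.0569]
qd [-0.0007  0.0011  0.0028 -0.0011 -0.0015 -0.0004 -0.0016]
joint_torque [ -0.0013 -49.1287  -0.4045 -31.2524  -0.0639   0.0439   0.0002]
tool_pos [0.2122 0.6138 0.2214]
orientation [[ 0.3266  0.9452 -0.0006]
 [ 0.9452 -0.3266 -0.0019]
 [-0.002   0.0001 -1.    ]]
ft_force [ 0.2963 -0.6755 -0.113 ]
moment [0.037  0.0342 0.0057]
gripper_width 0.0868321931492761
-0.0187
scene {'K': array([[459.3707,   0.    , 319.2704],
       [  0.    , 459.3707, 194.1435],
       [  0.    ,   0.    ,   1.    ]]), 'rvec': array([ 2.3107,  1.3463, -0.3747]), 'tvec': array([-0.2695, -0.3351,  1.2389])}
deburrer_handle [([0.5311, 0.271, 0.1153], 0.7)]
blade_head []
metal_tube [([0.5449, 0.0138, 0.0354], 0.93), ([0.5302, 0.2685, 0.114], 0.53)]
tool_cup [([0.5437, 0.2553, 0.0406], 0.9)]
blue_tube []
top {'K': array([[395.6289,   0.    , 318.1779],
       [  0.    , 395.6289, 207.9023],
       [  0.    ,   0.    ,   1.    ]]), 'rvec': array([ 2.1528, -2.1359,  0.1818]), 'tvec': array([-0.0024,  0.5309,  0.8201])}
deburrer_handle [([0.514, 0.2747, 0.1072], 0.75)]
blade_head []
metal_tube [([0.5456, 0.0134, 0.0107], 0.56)]
tool_cup [([0.504, 0.251, 0.0381], 0.76)]
blue_tube [([0.5321, -0.2969, 0.0319], 0.76)]
wrist {'K': array([[348.9988,   0.    , 316.0194],
       [  0.    , 348.9988, 200.7508],
       [  0.    ,   0.    ,   1.    ]]), 'rvec': array([-2.3734, -1.6916, -0.229 ]), 'tvec': array([-0.649 , -0.0307,  0.3882])}
deburrer_handle []
blade_head []
metal_tube []
tool_cup []
blue_tube []
```

View pics/scene0.png

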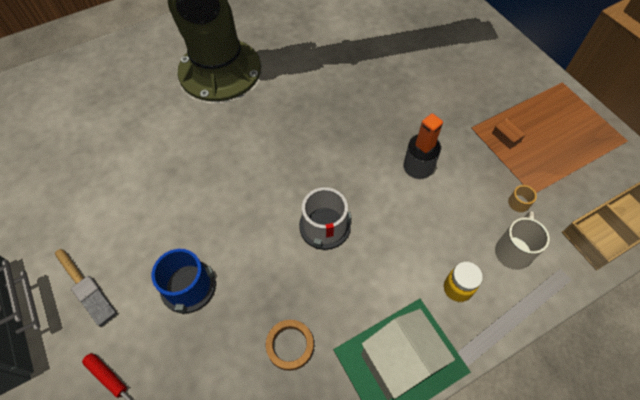

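View pics/top0.png

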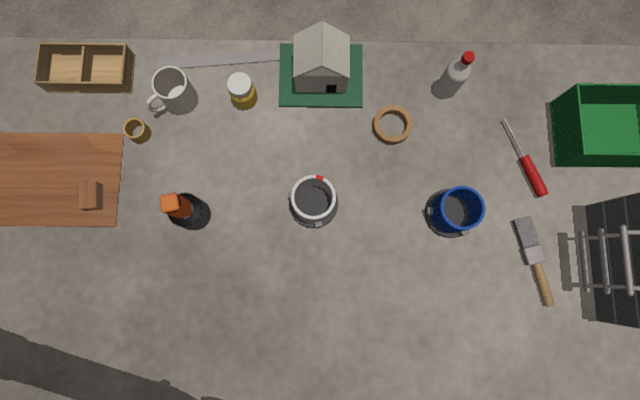

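View pics/wrist0.png

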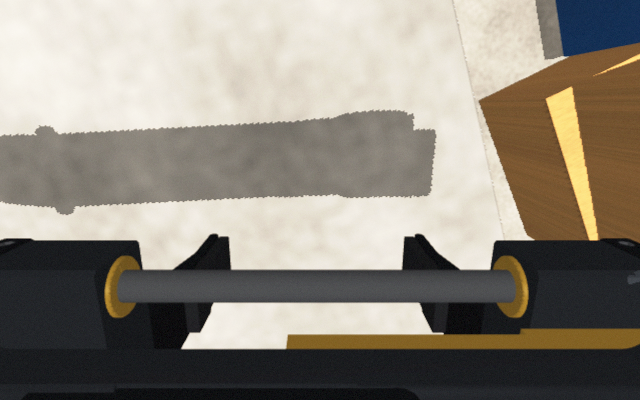

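The scene view shows the metal tube at about (325,212) with its red mark at (329,230), the blue tube at (182,277), and the tool in its cup at (427,145). The top view shows the metal rim at (313,199) with the mark at (319,178), the blue tube at (462,208), and the handle at (172,203). Next I'll measure the rim and handle more exactly.

```bash
python3 - <<'E'
import cv2,numpy as np
a=cv2.imread("pics/scene0.png");b=cv2.imread("pics/top0.png")
c=lambda im,x,y,w,h,f:cv2.resize(im[y:y+h,x:x+w],None,fx=f,fy=f,interpolation=cv2.INTER_NEAREST)
cv2.imwrite("pics/crop1.png",np.hstack([c(a,290,175,70,80,5),c(b,280,165,70,80,5)]))
cv2.imwrite("pics/crop2.png",np.hstack([c(a,395,105,60,80,6),c(b,150,180,70,80,6)]))
E
```

```text
(no output)
```

View pics/crop1.png

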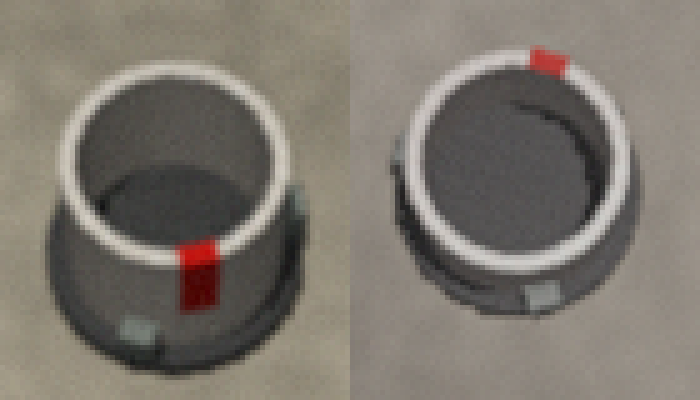

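View pics/crop2.png

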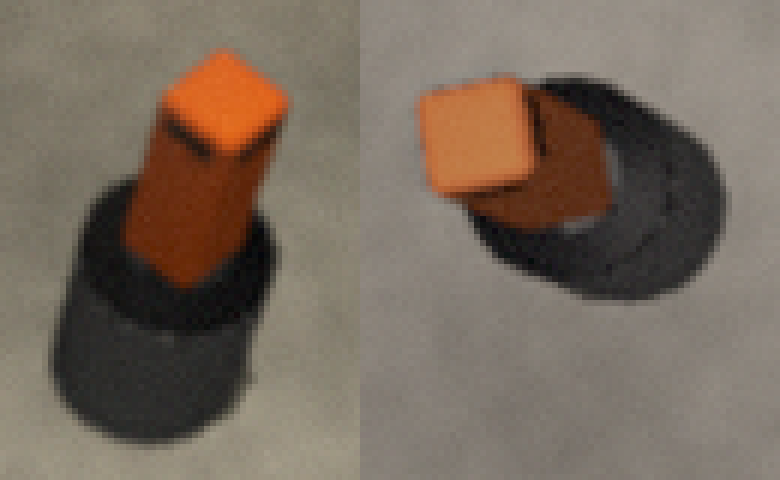

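```bash
cat > h.py <<'E'
import cv2,numpy as np
from rig import arm, capture, get_calibration, find_in
from scipy.optimize import least_squares
np.set_printoptions(precision=4,suppress=True)
def proj(g,P):
    return cv2.projectPoints(np.array(P,float).reshape(-1,3),g["rvec"],g["tvec"],g["K"],None)[0].reshape(-1,2)
def ray(g,uv,z):
    R=cv2.Rodrigues(g["rvec"])[0];C=-R.T@g["tvec"]
    d=R.T@np.linalg.inv(g["K"])@np.array([uv[0],uv[1],1.])
    return C+d*(z-C[2])/d[2]
def tri(g1,u1,g2,u2):
    P=[g["K"]@np.c_[cv2.Rodrigues(g["rvec"])[0],g["tvec"]] for g in(g1,g2)]
    X=cv2.triangulatePoints(P[0],P[1],np.array(u1,float).reshape(2,1),np.array(u2,float).reshape(2,1))
    return (X[:3]/X[3]).ravel()
def big(m):
    n,l,st,ce=cv2.connectedComponentsWithStats(m.astype(np.uint8),connectivity=8)
    i=1+np.argmax(st[1:,4]); return l==i
E
python3 - <<'E'
from h import *
cams={}
boxes={"scene":((290,175,70,80),(395,105,60,80)),"top":((280,165,70,80),(150,180,70,80))}
E={};H={};G={};Rd={}
for c in boxes:
    im=cv2.imread(f"pics/{c}0.png").astype(int); g=get_calibration(c); G[c]=g
    B,Gr,R=im[...,0],im[...,1],im[...,2]
    x,y,w,h=boxes[c][0]; win=np.zeros(R.shape,bool); win[y:y+h,x:x+w]=1
    br=(B>150)&(Gr>150)&win; red=(R>195)&(Gr<110)&win
    m=big(br|red)
    cs,_=cv2.findContours(m.astype(np.uint8),cv2.RETR_CCOMP,cv2.CHAIN_APPROX_NONE)
    cs=sorted(cs,key=len)[-2:][::-1]
    E[c]=[cv2.fitEllipse(q) for q in cs]; print(c,E[c])
    ys,xs=np.nonzero(red&m); Rd[c]=(xs.mean(),ys.mean()); print("red",Rd[c],len(xs))
    x,y,w,h=boxes[c][1]; win=np.zeros(R.shape,bool); win[y:y+h,x:x+w]=1
    print
    t=big((R>(205 if c=="scene" else 180))&(R-B>70)&win)
    H[c]=cv2.minAreaRect(np.argwhere(t)[:,::-1].astype(np.float32))
    ys,xs=np.nonzero(t);print("top",xs.mean(),ys.mean(),t.sum(),cv2.boxPoints(H[c])); H[c]=(xs.mean(),ys.mean(),cv2.boxPoints(H[c]))
def f(p,r):
    out=[]
    for c in G:
        # centre of ellipse boundary projected
        a=np.linspace(0,2*np.pi,60)
        q=proj(G[c],np.c_[p[0]+r*np.cos(a),p[1]+r*np.sin(a),np.full(60,p[2])]).astype(np.float32)
        e=cv2.fitEllipse(q); out+=[e[0][0]-cE[c][0],e[0][1]-cE[c][1]]
    return out
for r,k in((.046,0),(.040,1)):
    cE={c:E[c][k][0] for c in G}
    s=least_squares(lambda p:f(p,r),[.54,.01,.09],x_scale=.01,diff_step=1e-3); print("tube",s.x,s.fun)
T=s.x
for c in G: 
    p=ray(G[c],Rd[c],T[2]); print("red dir",p, np.degrees(np.arctan2(*(p-T)[[1,0]])))
p=tri(G["scene"],H["scene"][:2],G["top"],H["top"][:2]);print("handle top",p,[proj(G[c],p)-H[c][:2] for c in G])
for c in G:
    b=[ray(G[c],q,p[2])[:2] for q in H[c][2]]; b=np.array(b)
    for i in range(4):
        d=b[(i+1)%4]-b[i];print(c,np.linalg.norm(d),np.degrees(np.arctan2(d[1],d[0])))
E
```

```text
scene [((324.37078857421875, 207.09779357910156), (38.074459075927734, 43.4062614440918), 89.73632049560547)]
red (np.float64(nan), np.float64(nan)) 0
top 432.4458598726115 121.18471337579618 157 [[423.5001 120.5   ]
 [432.0001 112.    ]
 [441.5001 121.5   ]
 [433.0001 130.    ]]
top [((312.9983215332031, 196.4825897216797), (41.6119384765625, 42.463653564453125), 100.5174331665039)]
red (np.float64(nan), np.float64(nan)) 0
top 168.46370967741936 202.11693548387098 248 [[158.8462 196.2308]
 [175.     193.    ]
 [178.     208.    ]
 [161.8462 211.2308]]
tube [0.5472 0.0138 0.0925] [-0.3517  0.0576 -0.3379 -0.1388]<stdin>:14: RuntimeWarning: Mean of empty slice.
  ret = ret.dtype.type(ret / rcount)
Traceback (most recent call last):
IndexError: list index out of range
```

```bash
python3 - <<'E'
from h import *
boxes={"scene":(290,175,70,80),"top":(280,165,70,80)}
G={};E={};Rd={}
for c in boxes:
    im=cv2.imread(f"pics/{c}0.png").astype(int); G[c]=get_calibration(c)
    B,Gr,R=im[...,0],im[...,1],im[...,2]
    x,y,w,h=boxes[c]; win=np.zeros(R.shape,bool); win[y:y+h,x:x+w]=1
    red0=(R-Gr>60)&win; print(c,"red max",R[red0].max(),R[red0].min())
    red=red0&(R>(165)); br=(B>145)&(Gr>145)&win
    m=big(br|red)
    m=cv2.morphologyEx(m.astype(np.uint8),cv2.MORPH_CLOSE,np.ones((3,3)))
    cs,_=cv2.findContours(m,cv2.RETR_CCOMP,cv2.CHAIN_APPROX_NONE)
    cs=sorted(cs,key=len)[-2:][::-1]; E[c]=[cv2.fitEllipse(q) for q in cs]; print(E[c])
    ys,xs=np.nonzero(red); Rd[c]=(xs.mean(),ys.mean()); print(Rd[c],len(xs))
for r,k in((.046,0),(.040,1)):
    def f(p):
        out=[]
        for c in G:
            a=np.linspace(0,2*np.pi,60)
            q=proj(G[c],np.c_[p[0]+r*np.cos(a),p[1]+r*np.sin(a),np.full(60,p[2])]).astype(np.float32)
            out+=list(np.array(cv2.fitEllipse(q)[0])-E[c][k][0])
        return out
    s=least_squares(f,[.54,.01,.09],x_scale=.01,diff_step=1e-3); print("tube",s.x,s.fun)
    for c in G: print(c, ray(G[c],E[c][k][0],.09))
T=s.x
for c in G: 
    p=ray(G[c],Rd[c],.09);q=ray(G[c],E[c][0][0],.09);d=p-q; print("red dir",p,np.linalg.norm(d),np.degrees(np.arctan2(d[1],d[0])))
p=tri(G["scene"],(432.4,121.2),G["top"],(168.46,202.1));print("handle top",p,[proj(G[c],p) for c in G])
for c,b in(("scene",[[423.5001,120.5],[432.0001,112.],[441.5,121.5],[433,130]]),("top",[[158.8462,196.2308],[175,193],[178,208],[161.8462,211.2308]])):
    print(c,"topcentre@0.168",ray(G[c],np.mean(b,0),.168))
    b=np.array([ray(G[c],q,p[2])[:2] for q in b])
    for i in range(4):
        d=b[(i+1)%4]-b[i];print(np.linalg.norm(d),np.degrees(np.arctan2(d[1],d[0])))
E
```

```text
scene red max 196 72
[((324.3065490722656, 207.023681640625), (39.784080505371094, 45.266578674316406), 90.43351745605469), ((324.3733825683594, 207.09866333007812), (36.10466384887695, 41.250247955322266), 89.1564712524414)]
(np.float64(329.16), np.float64(225.4)) 25
top red max 185 136
[((313.0448913574219, 196.37255859375), (43.61105728149414, 44.392127990722656), 101.89994049072266), ((312.971923828125, 196.5081024169922), (38.929386138916016, 39.70399856567383), 84.7954330444336)]
(np.float64(319.24), np.float64(176.68)) 25
tube [0.5473 0.0136 0.0931] [-0.3278  0.054  -0.3147 -0.1291]
scene [0.5471 0.0146 0.09  ]
top [0.5473 0.013  0.09  ]
tube [0.5472 0.0138 0.0919] [-0.3446  0.0564 -0.3322 -0.1361]
scene [0.5473 0.0146 0.09  ]
top [0.547  0.0132 0.09  ]
red dir [0.5875 0.0026 0.09  ] 0.04210782747518804 -16.55653149530907
red dir [0.5891 0.0005 0.09  ] 0.04367142004207365 -16.667725947035336
handle top [0.5199 0.282  0.1664] [array([[432.0738, 121.3102]]), array([[168.0083, 201.89  ]])]
scene topcentre@0.168 [0.5206 0.2822 0.168 ]
0.029633608095336158 108.47364742999305
0.029711765635110896 3.6521346360810543
0.029160218812031655 -72.15687656541134
0.02928243052415141 -175.609679147133
top topcentre@0.168 [0.5192 0.2806 0.168 ]
0.03022012207810866 -77.77820272577843
0.02918164466478388 -165.444147404062
0.0300437569914571 102.1228506068508
0.02913753423392395 14.906612772286158
```

```bash
cat >> h.py <<'E'
def Rd(yaw):
    a=np.radians(yaw);return np.array([[np.cos(a),np.sin(a),0],[np.sin(a),-np.cos(a),0],[0,0,-1.]])
def plan(pts,yaw):
    s=arm.sense();R=np.array(s["orientation"]);p=np.array(s["tool_pos"])
    rv=np.degrees(cv2.Rodrigues(R.T@Rd(yaw))[0].ravel())
    print("turn",np.round(rv,2))
    for q in pts: print(np.round(R.T@(np.array(q)-p)*1000,1).tolist())
E
python3 - <<'E'
from h import *
g=get_calibration("wrist");s=arm.sense();R=np.array(s["orientation"])
Rc=cv2.Rodrigues(g["rvec"])[0];C=-Rc.T@g["tvec"]
print("cam in tool",R.T@(C-s["tool_pos"]),"\n",R.T@Rc.T)
plan([(.520,.2815,.235)],13)
# view: want handle in view below
E
```

```text
cam in tool [-0.0012 -0.0737 -0.1602] 
 [[ 1.      0.0004  0.0005]
 [-0.0005  0.9642  0.2652]
 [-0.0004 -0.2652  0.9642]]
turn [ 0.   -0.01 57.93]
[-214.1, 399.5, -12.4]
```

```bash
python3 -m crank '[[1,[-20,38,-10],[0,0,6]],[1,[-43,80,-12],[0,0,14]],[1,[-64,120,-12],[0,0,22]],[1,[-86,160,-12],[0,0,30]],[1,[-107,200,-12],[0,0,37]],[1,[-128,240,-12],[0,0,44]],[1,[-150,280,-12],[0,0,51]],[1,[-171,320,-12],[0,0,58]],[1,[-193,360,-12],[0,0,58]],[1,[-208,388,-12],[0,0,58]],[1,[-214,400,-12],[0,0,58]],[1,[-214,400,-12],[0,0,58]],[1,[-214,400,-12],[0,0,58]]]' 40
python3 - <<'E'
from h import *
import pickle
s=arm.sense();im=capture("wrist");g=get_calibration("wrist");pickle.dump((im,g,s),open("w1.pkl","wb"))
cv2.imwrite("pics/w1.png",im[:,:,::-1]); print(s["tool_pos"],s["orientation"],s["ft_force"],s["clock"])
for n in ["deburrer_handle","tool_cup"]: print(find_in("wrist",n))
E
```

```text
clock: 2.2
tool_pos: [0.5192, 0.2835, 0.2344]
orientation: [[0.974, 0.226, -0.001], [0.226, -0.974, 0.001], [-0.001, -0.001, -1.0]]
ft_force: [-0.2, 0.7, 0.4]
gripper_width: 0.0868
[0.5192 0.2835 0.2344] [[ 0.9741  0.2261 -0.0011]
 [ 0.2261 -0.9741  0.0012]
 [-0.0008 -0.0014 -1.    ]] [-0.1763  0.7182  0.3775] 2.2
[{'location': [0.5179, 0.2942, 0.132], 'confidence': 0.8}]
[{'location': [0.5141, 0.3142, 0.0464], 'confidence': 0.72}]
```

View pics/w1.png

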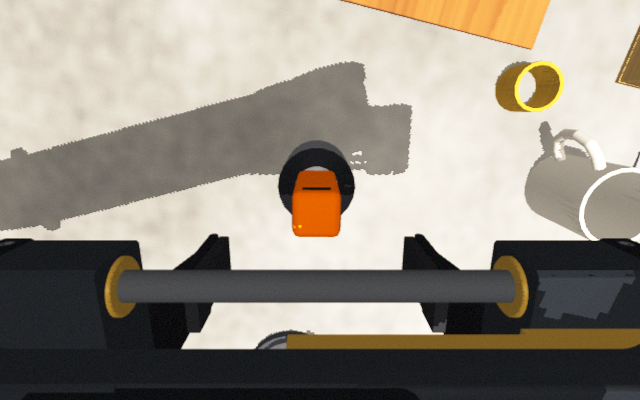

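The wrist view shows the handle, squared to the jaws, with its top face at about (316,213). The black guard disc is at (317,180) and lies between the fingers.

```bash
python3 - <<'E'
from h import *
import pickle
im,g,s=pickle.load(open("w1.pkl","rb"))
c=cv2.resize(im[130:245,265:370],None,fx=5,fy=5,interpolation=cv2.INTER_NEAREST);cv2.imwrite("pics/w1c.png",c[:,:,::-1])
G={k:get_calibration(k) for k in("scene","top")}
m=cv2.cvtColor(im,cv2.COLOR_RGB2HSV); t=big((m[...,1]>150)&(m[...,0]<20)&(m[...,2]>100)&(np.arange(640)[None]<380)&(np.arange(640)[None]>260))
r=cv2.minAreaRect(np.argwhere(t)[:,::-1].astype(np.float32));print(r)
for row in range(185,236,6):
    x=np.nonzero(t[row])[0];print(row,x.min(),x.max())
print(proj(g,[[.5199,.282,.1664],[.5199,.282,.082]]))
E
```

```text
((316.0, 203.0), (66.0, 48.0), 90.0)
185 295 337
191 293 339
197 292 340
203 292 340
209 292 340
215 293 339
221 293 339
227 293 339
233 294 337
[[319.1966 217.2214]
 [318.5048 188.8444]]
```

View pics/w1c.png

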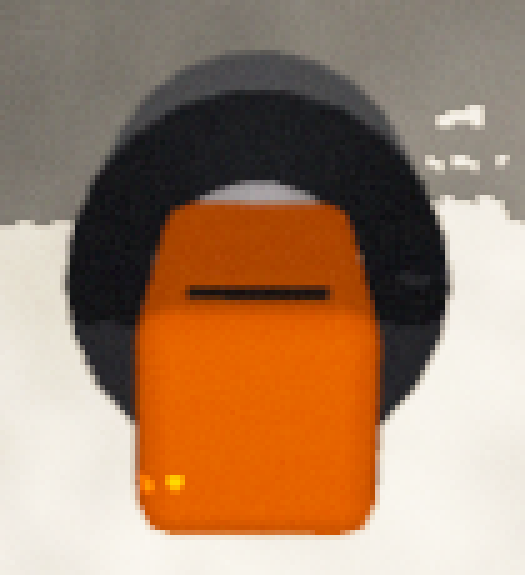

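```bash
python3 - <<'E'
from h import *
import pickle
im,g,s=pickle.load(open("w1.pkl","rb"))
print("wrist",ray(g,(316.3,214.3),.1675), "guard ctr", ray(g,(316.6,183.5),.08))
for k,uv in (("scene",(432.4,121.2)),("top",(168.4,202.1))):
    gg=get_calibration(k);print(k,ray(gg,uv,.1675),tri(g,(316.3,214.3),gg,uv))
E
```

```text
wrist [0.5174 0.2839 0.1675] guard ctr [0.5171 0.2861 0.08  ]
scene [0.5206 0.282  0.1675] [0.5185 0.2836 0.1646]
top [0.5193 0.2808 0.1675] [0.519  0.2824 0.1634]
```

```bash
python3 -m crank '[[1,[-1,0,30],[0,0,0]],[1,[-1,0,65],[0,0,0]],[1,[-1,0,95],[0,0,0]],[1,[-1,0,115],[0,0,0]],[1,[-1,0,125],[0,0,0]],[1,[-1,0,125],[0,0,0]],[0,[-1,0,125],[0,0,0]],[-0.3,[-1,0,125],[0,0,0]],[-0.6,[-1,0,125],[0,0,0]],[-1,[-1,0,125],[0,0,0]],[-1,[-1,0,125],[0,0,0]],[-1,[-1,0,125],[0,0,0]],[-1,[-1,0,125],[0,0,0]]]' 40
python3 - <<'E'
from h import *
s=arm.sense();print(s["tool_pos"],s["ft_force"],s["gripper_width"])
im=capture("wrist");cv2.imwrite("pics/w2.png",im[:,:,::-1])
E
```

```text
clock: 3.65
tool_pos: [0.5179, 0.2837, 0.1095]
orientation: [[0.974, 0.228, -0.001], [0.228, -0.974, 0.001], [-0.0, -0.001, -1.0]]
ft_force: [0.4, 0.2, -0.5]
gripper_width: 0.039
[0.5179 0.2837 0.1095] [ 0.3754  0.2043 -0.5214] 0.03902076021738083
```

View pics/w2.png

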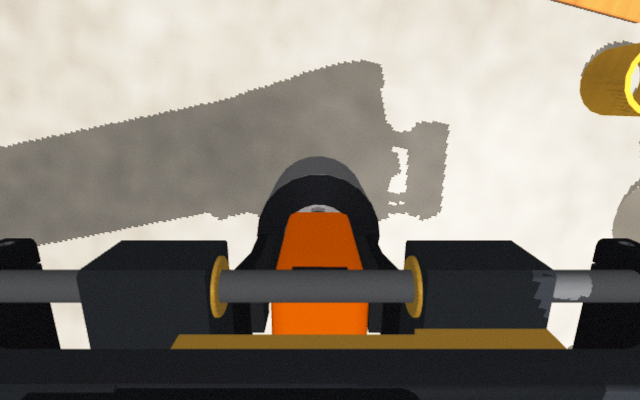

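The jaws straddle the handle at about (320,270) but still read 39 mm open. I'll give them time to finish closing.

```bash
python3 -m crank '[[-1,[0,0,0],[0,0,0]],[-1,[0,0,0],[0,0,0]],[-1,[0,0,0],[0,0,0]],[-1,[0,0,0],[0,0,0]]]' 40; python3 -c "
from h import *
print(arm.sense())
plan([(.547,.0138,.2)],13)"
```

```text
clock: 4.1
tool_pos: [0.5181, 0.2838, 0.1095]
orientation: [[0.974, 0.228, -0.0], [0.228, -0.974, 0.001], [-0.0, -0.001, -1.0]]
ft_force: [0.2, -0.1, -0.1]
gripper_width: 0.034
{'clock': 4.1, 'joints': array([-0.7955,  0.2794,  0.2928,  1.7512, -0.0895,  1.1236, -0.2451]), 'qd': array([-0.0012, -0.0009,  0.0012,  0.0003, -0.0003, -0.0011, -0.0002]), 'joint_torque': array([ -0.014 , -42.6213,   2.7231, -28.462 ,  -0.0698,   0.182 ,
         0.003 ]), 'tool_pos': array([0.5181, 0.2838, 0.1095]), 'orientation': array([[ 0.9737,  0.2276, -0.0003],
       [ 0.2276, -0.9737,  0.001 ],
       [-0.0001, -0.001 , -1.    ]]), 'ft_force': array([ 0.1733, -0.1034, -0.13  ]), 'moment': array([-0.0043, -0.0409,  0.003 ]), 'gripper_width': 0.03403199257887263}
turn [-0.06  0.    0.16]
[-33.3, 269.4, -90.7]
```

Firm grip at 34 mm. Now I'll lift and check.

```bash
python3 -m crank '[[-1,[0,0,-15],[0,0,0]],[-1,[0,0,-40],[0,0,0]],[-1,[0,0,-70],[0,0,0]],[-1,[0,0,-100],[0,0,0]],[-1,[0,0,-115],[0,0,0]],[-1,[0,0,-115],[0,0,0]],[-1,[0,0,-115],[0,0,0]]]' 40; python3 - <<'E'
from h import *
s=arm.sense();print(s["tool_pos"],s["ft_force"],s["gripper_width"])
for c in("scene","top"):
    im=capture(c);cv2.imwrite(f"pics/{c}1.png",im[:,:,::-1])
a=cv2.imread("pics/scene1.png");b=cv2.imread("pics/top1.png")
c=lambda im,x,y,w,h,f:cv2.resize(im[y:y+h,x:x+w],None,fx=f,fy=f)
cv2.imwrite("pics/crop3.png",np.hstack([c(a,360,60,120,120,3),c(b,120,160,120,120,3)]))
plan([(.5748,.0055,.215)],13)
E
```

```text
clock: 4.8
tool_pos: [0.5176, 0.2834, 0.2236]
orientation: [[0.974, 0.228, -0.002], [0.228, -0.974, 0.0], [-0.001, -0.001, -1.0]]
ft_force: [0.3, -0.2, -4.1]
gripper_width: 0.034
[0.5176 0.2834 0.2236] [ 0.3106 -0.1618 -4.0723] 0.03395519508685902
turn [0.02 0.2  0.16]
[-7.0, 283.4, 7.6]
```

View pics/crop3.png

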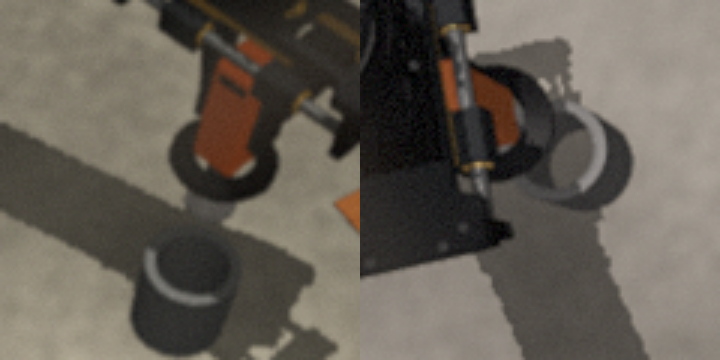

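The tool has left the cup and hangs upright, with the guard at about (222,160) in the left half and the cup below it. Moving above the mark.

```bash
python3 -m crank '[[-1,[-1,30,-10],[0,0,0]],[-1,[-2,70,-10],[0,0,0]],[-1,[-3,115,-10],[0,0,0]],[-1,[-4,160,-10],[0,0,0]],[-1,[-5,205,-8],[0,0,0]],[-1,[-6,245,-4],[0,0,0]],[-1,[-7,270,0],[0,0,0]],[-1,[-7,282,4],[0,0,0]],[-1,[-7,283,8],[0,0,0]],[-1,[-7,283,8],[0,0,0]],[-1,[-7,283,8],[0,0,0]],[-1,[-7,283,8],[0,0,0]]]' 40; python3 - <<'E'
from h import *
s=arm.sense();print(s["tool_pos"],s["ft_force"],s["moment"],s["gripper_width"])
for c in("scene","top","wrist"):
    im=capture(c);cv2.imwrite(f"pics/{c}2.png",im[:,:,::-1])
a=cv2.imread("pics/scene2.png");b=cv2.imread("pics/top2.png")
c=lambda im,x,y,w,h,f:cv2.resize(im[y:y+h,x:x+w],None,fx=f,fy=f)
cv2.imwrite("pics/crop4.png",np.hstack([c(a,260,130,130,130,3),c(b,250,130,130,130,3)]))
cv2.imwrite("pics/crop5.png",np.hstack([c(a,385,110,70,80,5),c(b,140,170,80,80,5)]))
E
```

```text
clock: 6.1
tool_pos: [0.5746, 0.008, 0.2146]
orientation: [[0.973, 0.231, -0.003], [0.231, -0.973, -0.0], [-0.003, -0.0, -1.0]]
ft_force: [-0.5, -0.1, -3.1]
gripper_width: 0.0339
[0.5746 0.008  0.2146] [-0.5182 -0.093  -3.1047] [-0.087   0.0376 -0.0297] 0.03393261419627261
```

View pics/crop4.png

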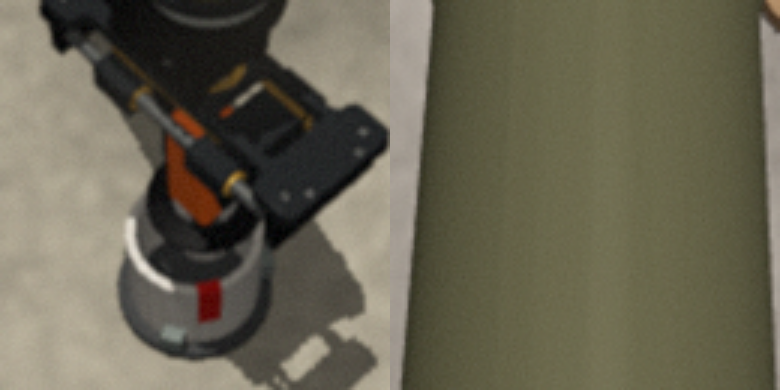

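View pics/crop5.png

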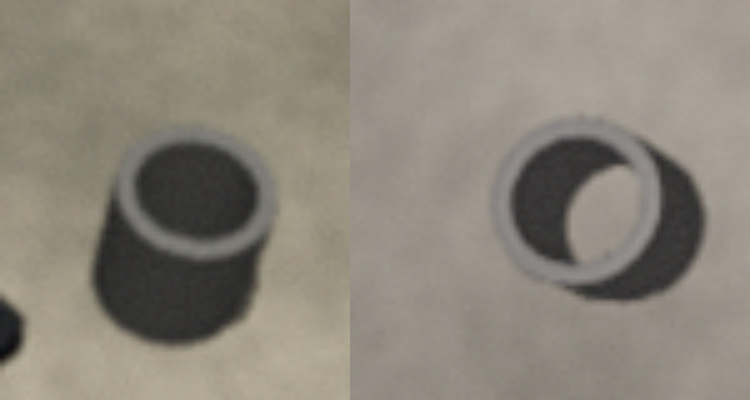

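View pics/wrist2.png

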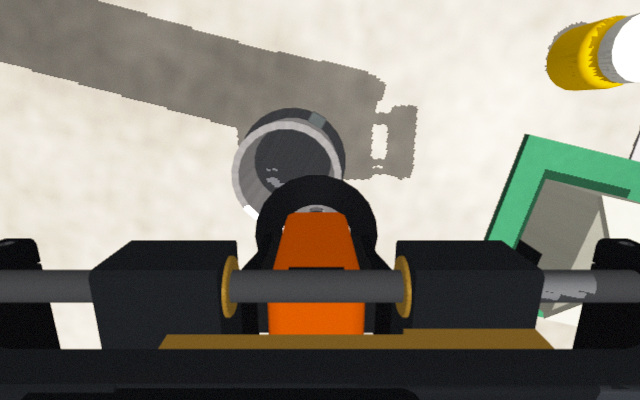

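```bash
python3 - <<'E'
from h import *
G={k:get_calibration(k) for k in("scene","top","wrist")}
u,v=(424.4,148.4),(185.4,210.0)
print("cup",ray(G["scene"],u,.075),ray(G["top"],v,.075),tri(G["scene"],u,G["top"],v))
im=cv2.imread("pics/wrist2.png")
cv2.imwrite("pics/wc2.png",cv2.resize(im[95:235,215:375],None,fx=5,fy=5,interpolation=cv2.INTER_NEAREST))
o=im.copy()
for r,col in((.046,(0,0,255)),(.04,(0,255,0))):
    a=np.linspace(0,2*np.pi,200);q=proj(G["wrist"],np.c_[.547+r*np.cos(a),.0138+r*np.sin(a),np.full(200,.09)])
    q=((q-[215,95])*5).astype(int)
    o=cv2.resize(im[95:235,215:375],None,fx=5,fy=5,interpolation=cv2.INTER_NEAREST) if r==.046 else o
    cv2.polylines(o,[q],True,col,1)
cv2.imwrite("pics/wc2o.png",o[:600])
E
```

```text
cup [0.5222 0.282  0.075 ] [0.5188 0.2789 0.075 ] [0.5203 0.2821 0.0716]
```

View pics/wc2o.png

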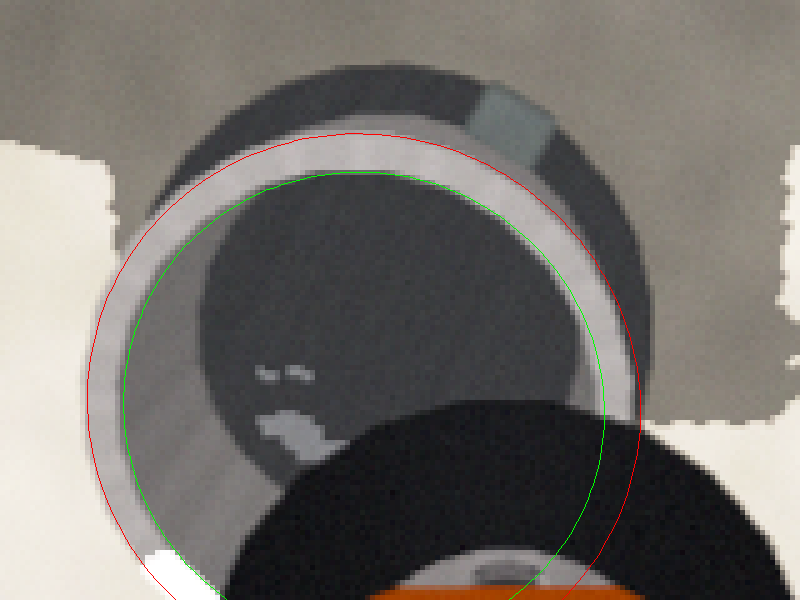

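```bash
python3 - <<'E'
from h import *
g=get_calibration("wrist");s=arm.sense();R=np.array(s["orientation"]);p=s["tool_pos"]
for h in (.0345,.0275):
  for dy in(-1,0,1,2):
    a=np.linspace(0,2*np.pi,721);q=proj(g,(p[:,None]+R@np.c_[.036*np.cos(a),.036*np.sin(a)+dy*.001,np.full(721,h)].T).T)
    print(h,dy,q[:,1].min(),q[:,0].min(),q[:,0].max())
im=cv2.imread("pics/wrist2.png").sum(2)
print(im[165:185,316], np.nonzero(im[215,240:400]<130)[0][[0,-1]]+240)
ax=np.array([.547,.0138]);print("rel in tool",R.T@np.r_[p[:2]-ax,0]*1000,"tilt",R[:,2])
a=np.radians(-16.6)
t=ax+.029*np.array([np.cos(a),np.sin(a)]);plan([(*t,.1865),(*t,.175),(*t,.1655)],13.2)
E
```

```text
0.0345 -1 169.3370493694842 257.7188772128423 379.4950165201116
0.0345 0 171.08494804603612 257.79302798769186 379.41262890878306
0.0345 1 172.82815229096076 257.86698842164634 379.33045288766334
0.0345 2 174.5666809910517 257.94075924665765 379.2484876426794
0.0275 -1 171.6288909845428 255.7405593286293 381.6394126186225
0.0275 0 173.43551425960794 255.81984476952672 381.5513883672117
0.0275 1 175.2371137449175 255.89891981907954 381.4635978172147
0.0275 2 177.03371036632387 255.977785313619 381.3760400391616
[184 185 188 181 183 181 191 190 183 179  91  74  69  81  84  82  91  71
  73  93] [259 372]
rel in tool [25.4044 13.039  -0.0755] tilt [-0.0029 -0.0008 -1.    ]
turn [0.   0.17 0.05]
[-0.2, 1.4, 28.3]
[-0.1, 1.4, 39.8]
[-0.1, 1.4, 49.3]
```

```bash
python3 -m crank '[[-1,[0,0,15],[0,0.17,0]],[-1,[0,0,28],[0,0.17,0]],[-1,[0,0,36],[0,0.17,0]],[-1,[0,0,40],[0,0.17,0]],[-1,[0,0,40],[0,0.17,0]],[-1,[0,0,40],[0,0.17,0]]]' 40; python3 - <<'E'
from h import *
s=arm.sense();print(s["tool_pos"],s["ft_force"],s["moment"])
im=capture("wrist");cv2.imwrite("pics/w3.png",im[:,:,::-1])
im=capture("scene");cv2.imwrite("pics/s3.png",cv2.resize(im[150:260,260:400],None,fx=4,fy=4)[:,:,::-1])
E
```

```text
clock: 6.85
tool_pos: [0.5749, 0.0068, 0.1751]
orientation: [[0.973, 0.229, 0.001], [0.229, -0.973, -0.0], [0.0, 0.0, -1.0]]
ft_force: [0.3, 0.1, -1.5]
gripper_width: 0.0341
[0.5749 0.0068 0.1751] [ 0.2673  0.1478 -1.4864] [-0.0878  0.0226  0.023 ]
```

View pics/s3.png

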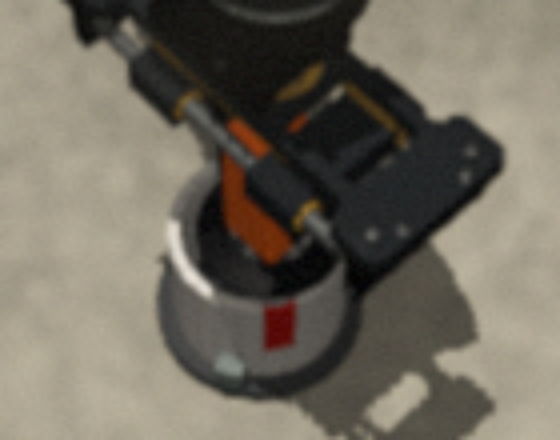

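The red mark is at (280,325) in the crop and the blade is inside the tube next to it. Pressing down in two steps while watching the force.

```bash
python3 -m crank '[[-1,[0,0,3],[0,0,0]],[-1,[0,0,5],[0,0,0]],[-1,[0,0,5],[0,0,0]]]' 40;python3 -m crank '[[-1,[0,0,2],[0,0,0]],[-1,[0,0,4],[0,0,0]],[-1,[0,0,5],[0,0,0]],[-1,[0,0,5],[0,0,0]]]' 40; python3 -m crank '[[-1,[0,0,0],[0,0,0]],[-1,[0,0,0],[0,0,0]]]' 40
```

```text
clock: 7.25
tool_pos: [0.5753, 0.0069, 0.1707]
orientation: [[0.973, 0.229, 0.002], [0.229, -0.973, 0.0], [0.002, 0.0, -1.0]]
ft_force: [0.1, -0.0, 0.9]
gripper_width: 0.0336
clock: 7.65
tool_pos: [0.5753, 0.0069, 0.1657]
orientation: [[0.973, 0.229, 0.002], [0.229, -0.973, 0.0], [0.002, 0.0, -1.0]]
ft_force: [0.1, 0.6, 0.5]
gripper_width: 0.0334
clock: 7.85
tool_pos: [0.5753, 0.0069, 0.1658]
orientation: [[0.973, 0.229, 0.002], [0.229, -0.973, 0.0], [0.002, 0.0, -1.0]]
ft_force: [-0.2, 0.2, 1.6]
gripper_width: 0.0339
```

In contact: about 3.5–4 N more than the hanging weight, roughly 7 mm into the spring. Working out the waypoints for the first quarter.

```bash
cat >> h.py <<'E'
AX=np.array([.547,.0138]);OFF=np.array([0,.0015,0])
def circ(p0,p1,st=10):
    s=arm.sense();R=np.array(s["orientation"]);p=np.array(s["tool_pos"])
    ta=p+R@OFF; d=ta[:2]-AX; print("now r",np.linalg.norm(d),"prog",(-16.6-np.degrees(np.arctan2(d[1],d[0])))%360,"z",p[2],"f",s["ft_force"],"t",s["clock"])
    for f in np.arange(p0,p1+1,st):
        a=np.radians(-16.6-f); q=np.r_[AX+.029*np.array([np.cos(a),np.sin(a)]),.1655]-R@OFF
        q[2]=.1655
        print(f,np.round(R.T@(q-p)*1000,1).tolist())
    print("turn",np.degrees(cv2.Rodrigues(R.T@Rd(13.2))[0].ravel()))
E
python3 -c "
from h import *
circ(10,90)"
```

```text
now r 0.02987416881154364 prog 359.6971748817786 z 0.16575332052011293 f [-0.2123  0.1918  1.5568] t 7.85
10 [-3.7, 3.9, 0.2]
20 [-7.3, 7.4, 0.2]
30 [-11.4, 10.3, 0.2]
40 [-16.0, 12.5, 0.2]
50 [-20.9, 13.8, 0.2]
60 [-25.9, 14.3, 0.2]
70 [-30.9, 13.8, 0.2]
80 [-35.8, 12.6, 0.2]
90 [-40.4, 10.4, 0.2]
turn [ 0.0078 -0.0996  0.041 ]
```

```bash
python3 -m crank '[[-1,[-1.6,2,0],[0,0,0]],[-1,[-3.7,3.9,0],[0,0,0]],[-1,[-7.3,7.4,0],[0,0,0]],[-1,[-11.4,10.3,0],[0,0,0]],[-1,[-16,12.5,0],[0,0,0]],[-1,[-20.9,13.8,0],[0,0,0]],[-1,[-25.9,14.3,0],[0,0,0]],[-1,[-30.9,13.8,0],[0,0,0]],[-1,[-35.8,12.6,0],[0,0,0]],[-1,[-40.4,10.4,0],[0,0,0]],[-1,[-40.4,10.4,0],[0,0,0]]]' 40; python3 -c "
from h import *
circ(100,180)"
```

```text
clock: 8.95
tool_pos: [0.5372, -0.0125, 0.1656]
orientation: [[0.973, 0.229, 0.0], [0.229, -0.973, 0.0], [0.0, -0.0, -1.0]]
ft_force: [-0.1, 2.7, 1.0]
gripper_width: 0.0335
now r 0.029307271092657412 prog 92.21181513120749 z 0.1655676522575637 f [-0.136   2.7483  0.9917] t 8.95
100 [-3.0, -2.6, 0.1]
110 [-6.6, -6.1, 0.1]
120 [-9.5, -10.3, 0.1]
130 [-11.7, -14.8, 0.1]
140 [-13.0, -19.7, 0.1]
150 [-13.4, -24.8, 0.1]
160 [-13.0, -29.8, 0.1]
170 [-11.7, -34.7, 0.1]
180 [-9.6, -39.3, 0.1]
turn [-0.0176 -0.0097  0.0513]
```

```bash
python3 -m crank '[[-1,[-3,-2.6,0],[0,0,0]],[-1,[-6.6,-6.1,0],[0,0,0]],[-1,[-9.5,-10.3,0],[0,0,0]],[-1,[-11.7,-14.8,0],[0,0,0]],[-1,[-13,-19.7,0],[0,0,0]],[-1,[-13.4,-24.8,0],[0,0,0]],[-1,[-13,-29.8,0],[0,0,0]],[-1,[-11.7,-34.7,0],[0,0,0]],[-1,[-9.6,-39.3,0],[0,0,0]],[-1,[-9.6,-39.3,0],[0,0,0]]]' 40; python3 -c "
from h import *
circ(190,270)
im=capture('scene');cv2.imwrite('pics/s4.png',cv2.resize(im[150:260,260:400],None,fx=4,fy=4)[:,:,::-1])
im=capture('wrist');cv2.imwrite('pics/w4.png',im[:,:,::-1])
"
```

```text
clock: 9.95
tool_pos: [0.5188, 0.0248, 0.1654]
orientation: [[0.973, 0.23, -0.0], [0.23, -0.973, 0.001], [-0.0, -0.001, -1.0]]
ft_force: [1.8, -0.2, 0.7]
gripper_width: 0.0337
now r 0.029421577138304185 prog 182.23321388034063 z 0.1654022753722189 f [ 1.8221 -0.1784  0.7498] t 9.95
190 [2.7, -3.0, -0.1]
200 [6.2, -6.5, -0.1]
210 [10.4, -9.4, -0.1]
220 [15.0, -11.6, -0.1]
230 [19.8, -12.9, -0.1]
240 [24.9, -13.3, -0.1]
250 [29.9, -12.9, -0.1]
260 [34.8, -11.6, -0.1]
270 [39.4, -9.5, -0.1]
turn [-0.0581  0.0089  0.1131]
```

View pics/s4.png

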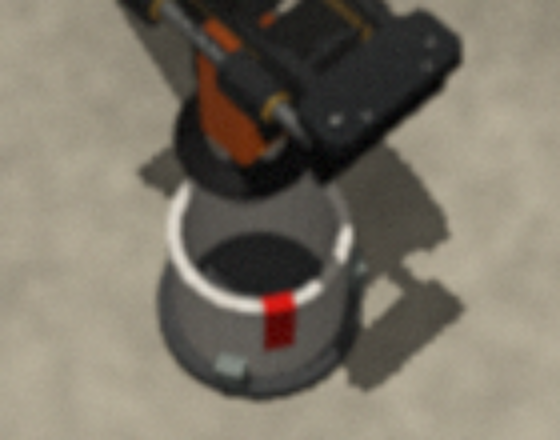

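View pics/w4.png

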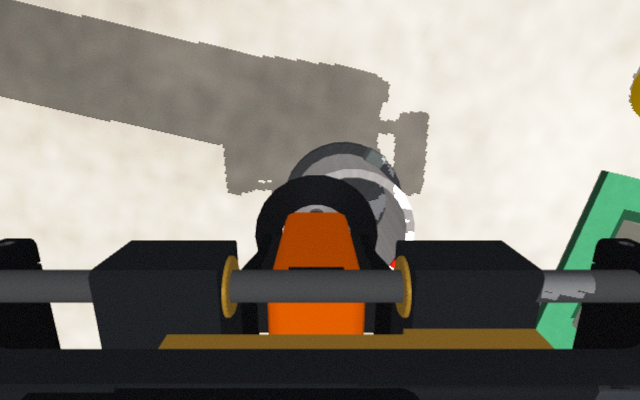

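Half-way round. The tool is upright on the far side of the rim, opposite the red mark at (280,320) in the scene crop. The side force of about 1.8 N towards the axis shows the cone is bearing on the edge.

```bash
python3 -m crank '[[-1,[2.7,-3,0],[0,0,0]],[-1,[6.2,-6.5,0],[0,0,0]],[-1,[10.4,-9.4,0],[0,0,0]],[-1,[15,-11.6,0],[0,0,0]],[-1,[19.8,-12.9,0],[0,0,0]],[-1,[24.9,-13.3,0],[0,0,0]],[-1,[29.9,-12.9,0],[0,0,0]],[-1,[34.8,-11.6,0],[0,0,0]],[-1,[39.4,-9.5,0],[0,0,0]],[-1,[39.4,-9.5,0],[0,0,0]]]' 40; python3 -c "
from h import *
circ(280,360)
"
```

```text
clock: 11.05
tool_pos: [0.5561, 0.0428, 0.1656]
orientation: [[0.973, 0.229, 0.001], [0.229, -0.973, 0.002], [0.002, -0.001, -1.0]]
ft_force: [-0.2, -1.7, 0.9]
gripper_width: 0.0337
now r 0.029139176465583786 prog 272.3887719293992 z 0.1655870138157317 f [-0.2146 -1.724   0.9361] t 11.05
280 [3.0, 2.4, 0.1]
290 [6.6, 5.9, 0.1]
300 [9.5, 10.1, 0.1]
310 [11.7, 14.7, 0.1]
320 [13.0, 19.5, 0.1]
330 [13.5, 24.6, 0.1]
340 [13.0, 29.6, 0.1]
350 [11.7, 34.5, 0.1]
360 [9.6, 39.1, 0.1]
turn [-0.0718 -0.0964  0.0512]
```

```bash
python3 -m crank '[[-1,[3,2.4,0],[0,0,0]],[-1,[6.6,5.9,0],[0,0,0]],[-1,[9.5,10.1,0],[0,0,0]],[-1,[11.7,14.7,0],[0,0,0]],[-1,[13,19.5,0],[0,0,0]],[-1,[13.5,24.6,0],[0,0,0]],[-1,[13,29.6,0],[0,0,0]],[-1,[11.7,34.5,0],[0,0,0]],[-1,[9.6,39.1,0],[0,0,0]],[-1,[9.6,39.1,0],[0,0,0]],[-1,[9.6,39.1,0],[0,0,0]],[-1,[9.6,39.1,0],[0,0,0]]]' 40; python3 -c "
from h import *
circ(360,360)
im=capture('scene');cv2.imwrite('pics/s5.png',cv2.resize(im[150:260,260:400],None,fx=4,fy=4)[:,:,::-1])
"
```

```text
clock: 12.25
tool_pos: [0.5745, 0.006, 0.1656]
orientation: [[0.973, 0.229, 0.002], [0.229, -0.973, 0.0], [0.002, 0.0, -1.0]]
ft_force: [-1.5, -1.0, 0.4]
gripper_width: 0.0338
now r 0.029331660929153795 prog 1.820021738660298 z 0.16564843814077534 f [-1.4693 -1.0007  0.4278] t 12.25
360 [0.2, -1.0, 0.1]
turn [ 0.0071 -0.0941  0.0258]
```

View pics/s5.png

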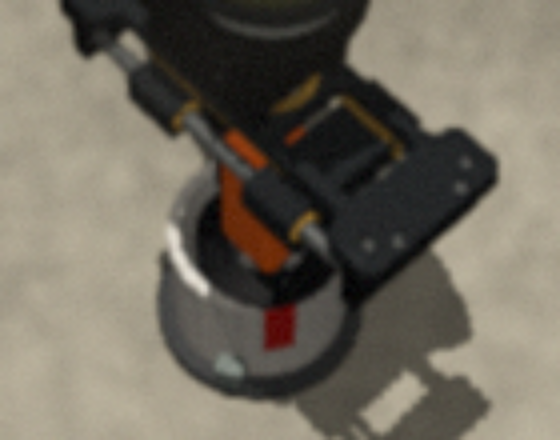

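The tool is back at the red mark at (280,325). Lifting straight up, then carrying it back over the cup.

```bash
python3 -m crank '[[-1,[0,0,-8],[0,0,0]],[-1,[0,0,-20],[0,0,0]],[-1,[0,0,-40],[0,0,0]],[-1,[0,0,-56],[0,0,0]],[-1,[0,0,-58],[0,0,0]],[-1,[0,0,-58],[0,0,0]]]' 40; python3 -c "
from h import *
plan([(.518,.2838,.223)],13.2)"
```

```text
clock: 12.9
tool_pos: [0.5749, 0.006, 0.2242]
orientation: [[0.973, 0.229, 0.003], [0.229, -0.973, 0.0], [0.003, 0.0, -1.0]]
ft_force: [-0.3, -0.4, -3.6]
gripper_width: 0.0342
turn [ 0.02 -0.18  0.03]
[8.2, -283.4, 1.1]
```

```bash
python3 -m crank '[[-1,[1,-20,0],[0,-0.2,0]],[-1,[2,-55,0],[0,-0.2,0]],[-1,[3,-100,0],[0,-0.2,0]],[-1,[4,-145,0],[0,-0.2,0]],[-1,[6,-190,0],[0,-0.2,0]],[-1,[7,-235,0],[0,-0.2,0]],[-1,[8,-265,0],[0,-0.2,0]],[-1,[8,-279,1],[0,-0.2,0]],[-1,[8,-283.4,1],[0,-0.2,0]],[-1,[8,-283.4,1],[0,-0.2,0]],[-1,[8,-283.4,1],[0,-0.2,0]],[-1,[8,-283.4,1],[0,-0.2,0]]]' 40; python3 -c "
from h import *
plan([(.5182,.2835,.145),(.5182,.2835,.1095)],13.2)
im=capture('scene');cv2.imwrite('pics/s6.png',cv2.resize(im[60:180,360:480],None,fx=4,fy=4)[:,:,::-1])"
```

```text
clock: 14.1
tool_pos: [0.5187, 0.2815, 0.2233]
orientation: [[0.974, 0.226, 0.0], [0.226, -0.974, -0.001], [-0.0, 0.001, -1.0]]
ft_force: [-0.1, -0.5, -2.1]
gripper_width: 0.034
turn [ 0.05  0.01 -0.16]
[-0.0, -2.1, 78.2]
[-0.0, -2.1, 113.7]
```

View pics/s6.png

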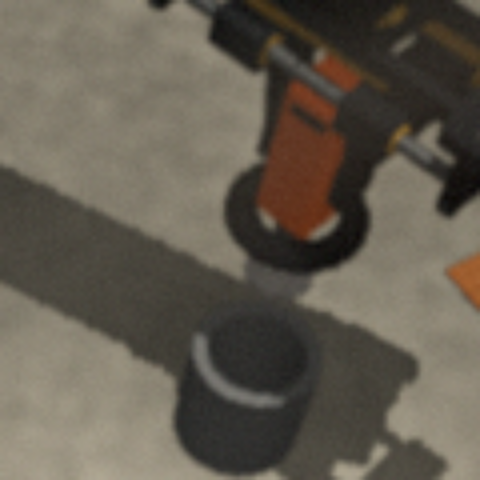

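The guard at (297,215) and blade head are directly above the cup's mouth at (258,345), and the tool is upright. Lowering to 1 mm above the original seat.

```bash
python3 -m crank '[[-1,[0,-2,15],[0,0,0]],[-1,[0,-2,40],[0,0,0]],[-1,[0,-2,65],[0,0,0]],[-1,[0,-2,85],[0,0,0]],[-1,[0,-2,100],[0,0,0]],[-1,[0,-2,109],[0,0,0]],[-1,[0,-2,113],[0,0,0]],[-1,[0,-2,113],[0,0,0]],[-1,[0,-2,113],[0,0,0]]]' 40
```

```text
clock: 15.05
tool_pos: [0.5189, 0.2842, 0.1112]
orientation: [[0.974, 0.226, 0.002], [0.226, -0.974, 0.0], [0.002, -0.0, -1.0]]
ft_force: [1.3, 0.1, -2.4]
gripper_width: 0.0335
```

```bash
python3 -m crank '[[-1,[0,0,1],[0,0,0]],[-1,[0,0,1.5],[0,0,0]],[-1,[0,0,1.5],[0,0,0]]]' 40; python3 -m crank '[[-1,[0,0,0],[0,0,0]],[-1,[0,0,0],[0,0,0]]]' 40;
```

```text
clock: 15.35
tool_pos: [0.519, 0.2843, 0.1099]
orientation: [[0.974, 0.226, 0.002], [0.226, -0.974, 0.001], [0.002, -0.0, -1.0]]
ft_force: [-0.4, -0.3, -2.6]
gripper_width: 0.0339
clock: 15.55
tool_pos: [0.519, 0.2843, 0.1099]
orientation: [[0.974, 0.226, 0.002], [0.226, -0.974, 0.001], [0.002, -0.0, -1.0]]
ft_force: [-0.0, -0.8, -2.5]
gripper_width: 0.0338
```

```bash
python3 -m crank '[[-1,[0,0,1],[0,0,0]],[-1,[0,0,1],[0,0,0]],[-1,[0,0,1],[0,0,0]]]' 40
```

```text
clock: 15.85
tool_pos: [0.5192, 0.2844, 0.1096]
orientation: [[0.974, 0.226, 0.003], [0.226, -0.974, 0.001], [0.003, -0.001, -1.0]]
ft_force: [-1.7, -1.1, 3.1]
gripper_width: 0.0337
```

The upward force shows the guard is down on the rim, at the original grasp height. Releasing and backing off.

```bash
python3 -m crank '[[-0.1,[0,0,0],[0,0,0]],[0.3,[0,0,0],[0,0,0]],[0.7,[0,0,0],[0,0,0]],[1,[0,0,0],[0,0,0]],[1,[0,0,0],[0,0,0]],[1,[0,0,0],[0,0,0]],[1,[0,0,0],[0,0,0]],[1,[0,0,0],[0,0,0]],[1,[0,0,0],[0,0,0]]]'; python3 -m crank '[[1,[0,0,-15],[0,0,0]],[1,[0,0,-45],[0,0,0]],[1,[0,0,-80],[0,0,0]],[1,[0,0,-115],[0,0,0]],[1,[0,0,-125],[0,0,0]],[1,[0,0,-125],[0,0,0]],[1,[0,0,-125],[0,0,0]]]'
```

```text
clock: 16.75
tool_pos: [0.5191, 0.2844, 0.1096]
orientation: [[0.974, 0.226, 0.002], [0.226, -0.974, 0.001], [0.003, -0.001, -1.0]]
ft_force: [-0.3, 1.0, -0.1]
gripper_width: 0.086
clock: 17.45
tool_pos: [0.5183, 0.284, 0.2338]
orientation: [[0.974, 0.226, 0.001], [0.226, -0.974, 0.001], [0.002, -0.0, -1.0]]
ft_force: [-0.4, 0.0, -0.2]
gripper_width: 0.0872
```

```bash
python3 - <<'E'
from h import *
im=capture("wrist");cv2.imwrite("pics/w7.png",im[:,:,::-1])
im=capture("scene");cv2.imwrite("pics/s7.png",cv2.resize(im[60:180,360:480],None,fx=4,fy=4)[:,:,::-1])
s=arm.sense();print(s["tool_pos"],s["gripper_width"],s["ft_force"],s["clock"])
E
```

```text
[0.5179 0.2838 0.2327] 0.08744399457496368 [-0.4727  0.307  -0.1538] 17.55
```

View pics/w7.png

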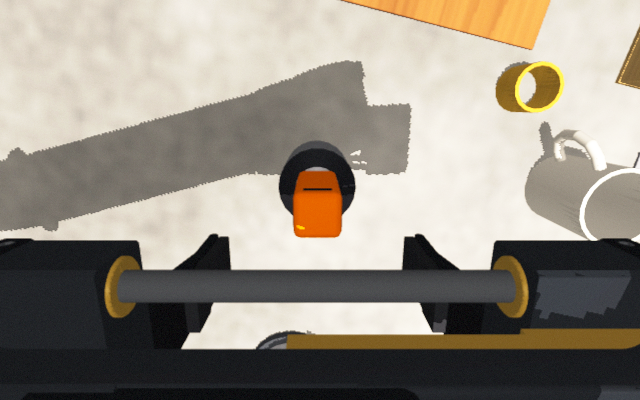

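View pics/s7.png

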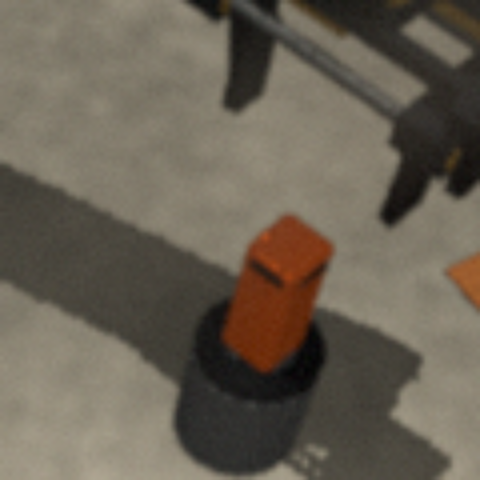

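The tool stands upright in its cup, at (317,203) in the wrist view and almost exactly where it started. The fingers are clear of it. Handing in.

```bash
python3 -c "
from rig import ticket
print(ticket.finish_job())"
```

```text
the job is handed in; nothing more can be done
None
```

I took the tool from its cup and set the cone on the tube's inner edge at the red mark. I ran it one full clockwise circle, lifted it off at the mark, stood it back in the cup and let go. The last clock reading before I handed the job in was 17.55 s of the 64 s allowed; finishing gives no verdict.

**Circle:** At each quarter turn the blade axis measured 29.1–29.4 mm from the tube's axis (29.9 mm at the set-down), against the wanted 29 mm. Gripper height held within 0.5 mm. The force stayed about 3–4 N above the hanging weight. The side force pointed towards the tube's axis at every quarter turn, so the cone appeared to stay on the edge, though I could not see the contact itself.

**Return:** The guard met the rim at the original grasp height. The last pictures show the tool upright in the cup, close to its starting position, with the gripper open and about 65 mm above the handle. The planned path stayed well away from the blue tube, and no force reading suggested contact with it.

**Disagreements:**
- The views differed by 2–3 mm on the handle and cup positions, so I averaged the handle and set the tool down where I had picked it up.
- The cameras put the tube rim at 92–93 mm and the handle top at 163–166 mm, against 90 and 168 mm in the text. I used the text's heights, and the contact force began about where they predicted.
- Force readings were noisy, by up to about 1 N.

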